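# Pin the pivoting straightedge to its drawing board

## Robot

A 7-joint arm with a two-finger parallel gripper is mounted at the origin on the work surface. World frame = base frame: x ahead of the robot, y to its left, z up, the work surface at z = 0. Lengths are in m, angles in degrees, forces in N, time in s.
With the tool pointing down it reaches from about 0.425 to 0.875 m from the base axis. Payload 4.7 kg.
Tool frame: the origin (TCP) lies at the very end of the fingers, on their centre line; the grasp point (between the pads) lies 19 mm behind it; z points along the fingers, x is the direction in which the jaws open and shut, and the axes are right-handed (so a half turn about z gives the same grasp; the last joint's range is limited). The gripper opens to 87 mm and grips with 3 to 60 N. Pads are 19 mm wide; open, the fingers measure 117 mm over their backs; the gripper's body (75 mm by 190 mm) begins 51 mm behind the grasp point.
Start: joints at [-64.051, 18.392, -4.016, 83.108, 1.295, 78.541, -3.26], TCP at [0.276, 0.588, 0.223] pointing down, gripper open.
Joint ranges: [-163.93, 163.93], [-17.29, 119.83], [-79.2, 71.16], [3.27, 140.29], [-89.18, 269.18], [5.43, 117.66], [-154.24, 154.24]. Speed limits (degrees/s): [147.25, 147.25, 180, 180, 180, 180, 180].

## Interface

Orientations are given as [roll, pitch, yaw] about the fixed x, y, z axes, in that order (R = Rz(yaw) Ry(pitch) Rx(roll)).
In Python, from cell import sensors, vision, env gives the robot as it stands.
- The arm moves only by the shell command python3 -m inch 'ROWS' [OPENING] [FORCE]. ROWS is a JSON object of lists of equal length, an entry for each row: "dp": the shift along the tool's x, y, z in m, a list of three; "turn": the turn about the tool's z in degrees. A call has 1 to 8 rows; each row shifts and turns the commanded pose from where the row before left it, along the tool's axes as they then stand; what a row does not reach is not made up. A row lasts 1/8 s, in which the tool goes at most 62.5 mm and 10.7 degrees, less where a joint would pass 70% of its speed; a pose out of reach is approached as far as the arm can. A call is refused whole if a number of a shift passes 0.0625 or a number of a turn 10.7, either way. A call with a gripper value outside its range is refused whole. OPENING is the closure, from -1 (fully open) to 1 (shut), set as the call begins (- or left out, the last holds). The fingers move at their own pace and stop on an object; FORCE is the grip in N (left out, the last holds). Time passes only in rows, so rows that do not move let the fingers close. It gives the time, the measured TCP pose, the force and the opening at its end, in the units of the state.
- sensors.get_obs(): the state, without advancing time (a new reading comes with each control period).
- vision.read_camera(name): name is "side" or "top" or "wrist"; returns the picture (480x640x3 uint8, blue, green, red); there is no depth.
- vision.get_calibration(name): a dict with "K" (3x3 intrinsics, pixels), "pose" (4x4, takes a point from camera to world coordinates). Camera axes: x right, y down, z forward; pixel columns grow to the right and rows downward; lengths in m; the calibration is good to about 2 mm. A picture is of the moment at which its call begins: read the wrist's pose just before it. get_calibration takes no time and is no camera call; for the wrist camera it gives the pose at the moment of the call.
- env.sign_off(): hands the job in, once; it reports no verdict.
The state is a dict: "time_s": time; "qpos": joint angles; "joint_velocities": joint speeds; "effort": joint torques, N m; "tool_pos": TCP position; "tool_rot": TCP orientation; "force": force on the tool from outside, world axes, zero at the start; "wrist_torque": the same for the moment, N m; "grip_width": finger opening in m.
Only numpy, scipy, OpenCV 4.12 (cv2) and the standard library are available. Lean on these libraries where they do the work, as an engineer would, in place of code of your own. Each camera call takes 0.05 s, during which the arm holds its last target.

## Task

Take the aluminium straightedge out of its wooden rack, where it stands on its long edge, lay it flat on the drawing board and slide its eye between the two ears of the steel yoke at the board's far edge. Then pass the long pin, not the short one, down through the upper ear, the eye and the lower ear until its collar sits fully home on the upper ear, and leave the straightedge lying flat on the board. Leave the short pin, markers, eraser and sharpener where they are.

Things in the scene. Friction and masses are not known exactly. Their poses are not given: they have to be found in the camera images.
- board: Fixed plywood drawing board, 250 x 260 mm, top 30 mm above the table; steel yoke at its +x edge. Origin on the table; the top spans x -130 to +120, y -130 to +130 mm. z up. A marker lies on it near y = -108 mm, an eraser near y = +108 mm; the strip |y| < 80 mm is free.
- yoke_hole (a point): Centre of the hole in the yoke's upper ear, at its top face, 54.5 mm above the table; axes as the board's, 146 mm from the board's origin along x. Two fixed level steel ears, 50 mm along x by 56 mm along y; upper 10 mm thick, lower 29 mm thick, its top 1 mm below the board's. Holes of both 13.2 mm wide, in line. Nothing stands above the ears.
- yoke_throat (a point): Middle of the gap between the ears, on the hole axis, 37 mm above the table; axes as the board's. The gap is open to the board (-x) and its roof is 14.5 mm above the board's surface. At its back two slanted stops form a shallow V that centres the eye: pushed against both, the eye is 1 mm past the holes' axis. Behind them a solid web.
- straightedge_mid (a point): Centre of the loose straightedge, a flat aluminium bar 190 x 44 x 12 mm, about 0.26 kg, centre of mass within 8 mm. x along the bar to the eye end, y through the thickness, z across the width. Starts on its long edge in the rack (z up), lower edge 8 mm, upper edge 52 mm above the table. Must end lying flat, y vertical, either face up.
- straightedge_eye (a point): Centre of the straightedge's eye, 73 mm from its middle along x: a round hole 14 mm wide through the thickness (along y), in a rounded end of about 21.5 mm radius. Axes as the straightedge's.
- rack: Fixed wooden block 150 x 56 mm, 22 mm high, with a slot 15 mm wide, 14 mm deep along its x, open at both ends, holding the straightedge on edge; 30 mm of the bar's width stand clear above it. Origin at the middle of its underside on the table, z up. Left or right of the board.
- pin_grip (a point): Centre of the long pin's square grip (16 x 16 mm, 42 mm high), z along the pin, tip to -z. Below: a collar 22 mm wide, 5 mm thick (underside 26 mm below this point), then a shank 12 mm wide, 52 mm long, its last 10 mm tapering to 5 mm. About 0.1 kg. Starts upright, tip down, in a hole of the pin block. Fully home in the yoke this point is 26 mm above the upper ear's top.
- stub_grip (a point): Centre of the short pin's grip: same grip and collar, but the shank is only 34 mm long, so it stands 18 mm lower than the long pin. In the other hole of the pin block; leave it there.
- pinblock: Fixed grey plastic block 125 x 50 mm, 36 mm high, with two holes 13 mm wide, 30 mm deep, 35 mm either side of its middle along its x; each holds one pin. Origin at the middle of its underside on the table, z up. On the other side of the board from the rack.
- marker_a: Black square marker 140 mm long, 15 mm thick, lying on the board; leave it. Origin at the middle of its underside.
- eraser: White eraser 45 x 22 x 12 mm, lying on the board; leave it. Origin at the middle of its underside.
- marker_b: Black square marker 140 mm long, 15 mm thick, on the table; leave it.
- marker_c: Black square marker 140 mm long, 15 mm thick, on the table; leave it.
- sharpener: Metal sharpener 50 x 30 x 16 mm, on the table beyond the board; leave it.

How it is judged:
By the outcome, as a careful person would: the job done as asked, in the order asked, and still so for the second after the job is handed in, with the robot touching nothing.
It also fails if it takes over 72 s, if anything falls off the work surface, if the arm or the gripper's body presses on something with over 40 N, if the wrist force passes 120 N, or if a joint passes its speed limit or range.

## Working session

There is one attempt and no reset: what is moved stays moved. The work goes in short steps, Python scripts to look and compute and a shell command to move; the robot and the scene stay as the last step left them, time stands still between calls to the robot, and variables do not carry over. Pictures are saved under pics/ and viewed, and the job is handed in when it is done.

```bash
ls; mkdir -p pics
python3 - <<'E'
from cell import sensors, vision, env
import cv2
o=sensors.get_obs(); print(o)
for n in("top","side"):
    cv2.imwrite(f"pics/{n}0.png",vision.read_camera(n)); c=vision.get_calibration(n); print(n,c)
E
```

```text
pics
{'time_s': 0.0, 'qpos': array([-64.05050068,  18.43785243,  -4.01661974,  83.17466374,
         1.29391176,  78.54092484,  -3.26317592]), 'joint_velocities': array([ 0.07197898, -0.09539467, -0.02364614,  0.05924556, -0.09828116,
       -0.13673728,  0.09945243]), 'effort': array([-7.92085621e-05, -4.91299760e+01, -4.03940929e-01, -3.12528670e+01,
       -6.38210122e-02,  4.38462349e-02,  1.83838997e-04]), 'tool_pos': array([0.27595138, 0.58790429, 0.22147743]), 'tool_rot': array([1.79995627e+02, 1.08253244e-01, 6.48578804e+01]), 'force': array([ 0.23218344, -0.43283432,  0.11653991]), 'wrist_torque': array([-0.00030504,  0.00504391,  0.03384207]), 'grip_width': 0.08712817796435882}
top {'K': array([[500.53496613,   0.        , 307.14103287],
       [  0.        , 500.53496613, 237.00321597],
       [  0.        ,   0.        ,   1.        ]]), 'pose': array([[-0.00937543, -0.99354785,  0.11302556,  0.49739284],
       [-0.99986603,  0.00779788, -0.0143915 ,  0.02522601],
       [ 0.01341728, -0.11314534, -0.99348785,  0.97538781],
       [ 0.        ,  0.        ,  0.        ,  1.        ]])}
side {'K': array([[495.86268868,   0.        , 327.65447375],
       [  0.        , 495.86268868, 239.26539013],
       [  0.        ,   0.        ,   1.        ]]), 'pose': array([[-0.9894185 , -0.10885512,  0.0959249 ,  0.51024414],
       [-0.14491898,  0.70938482, -0.68976204,  0.62981256],
       [ 0.00703646, -0.69636466, -0.71765364,  0.71579184],
       [ 0.        ,  0.        ,  0.        ,  1.        ]])}
```

View pics/top0.png

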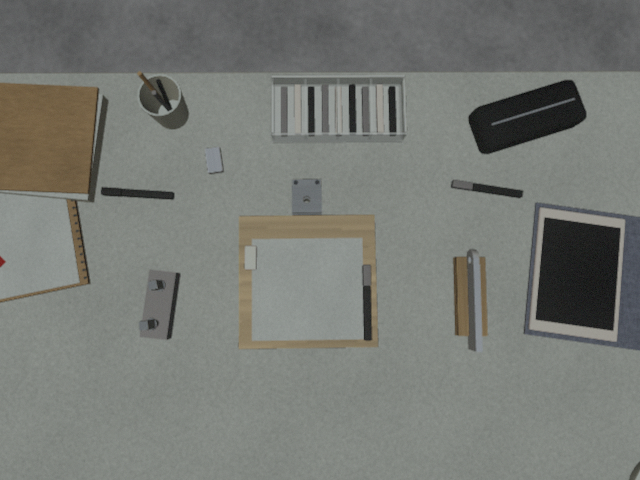

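View pics/side0.png

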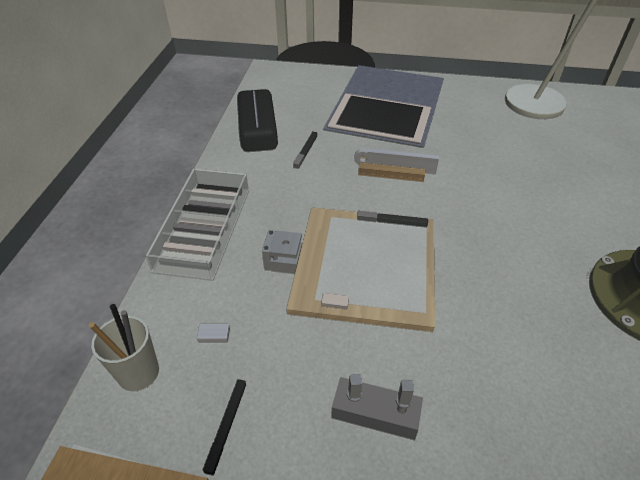

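The top view shows the rack with the bar at about (475,300), the yoke at about (307,195) and the board at about (308,282). The pin block is at about (160,305). The side view shows the taller pin nearer the robot. I'll enlarge these areas to get exact points.

```bash
cat > h.py <<'E'
import numpy as np, cv2, sys
from cell import sensors, vision
def world(cal,u,v,z):
    K=cal["K"];T=cal["pose"];d=T[:3,:3]@np.linalg.solve(K,[u,v,1.]);o=T[:3,3]
    return o+d*(z-o[2])/d[2]
def proj(cal,p):
    K=cal["K"];T=cal["pose"];c=T[:3,:3].T@(np.asarray(p)-T[:3,3]);q=K@c;return q[:2]/q[2]
def crop(img,x0,y0,w,h,s,name):
    c=cv2.resize(img[y0:y0+h,x0:x0+w],None,fx=s,fy=s,interpolation=cv2.INTER_CUBIC)
    for i in range(0,w,10):
        cv2.line(c,(i*s,0),(i*s,4 if i%50 else 12),(0,0,255),1)
        if i%20==0: cv2.putText(c,str(x0+i),(i*s,22),0,.35,(0,0,255),1)
    for i in range(0,h,10):
        cv2.line(c,(0,i*s),(4 if i%50 else 12,i*s),(0,0,255),1)
        if i%20==0: cv2.putText(c,str(y0+i),(6,i*s+4),0,.35,(0,0,255),1)
    cv2.imwrite(f"pics/{name}.png",c)
E
python3 - <<'E'
from h import *
t=cv2.imread("pics/top0.png");
crop(t,435,235,75,125,5,"c_rack"); crop(t,230,170,160,100,5,"c_yoke"); crop(t,120,255,80,95,6,"c_pins"); crop(t,225,255,160,100,5,"c_board")
s=cv2.imread("pics/side0.png"); crop(s,320,360,110,85,7,"s_pins"); crop(s,345,140,105,50,7,"s_rack")
E
```

```text
(no output)
```

View pics/c_rack.png

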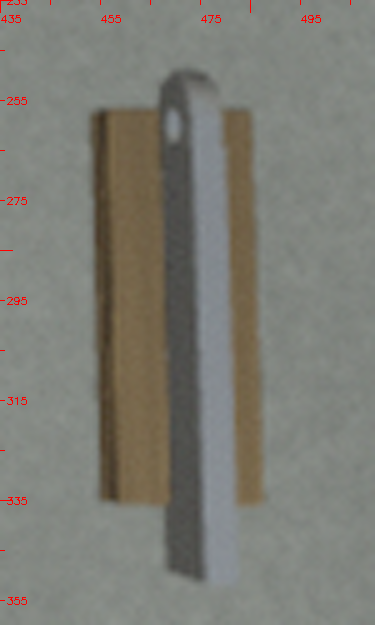

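View pics/c_yoke.png

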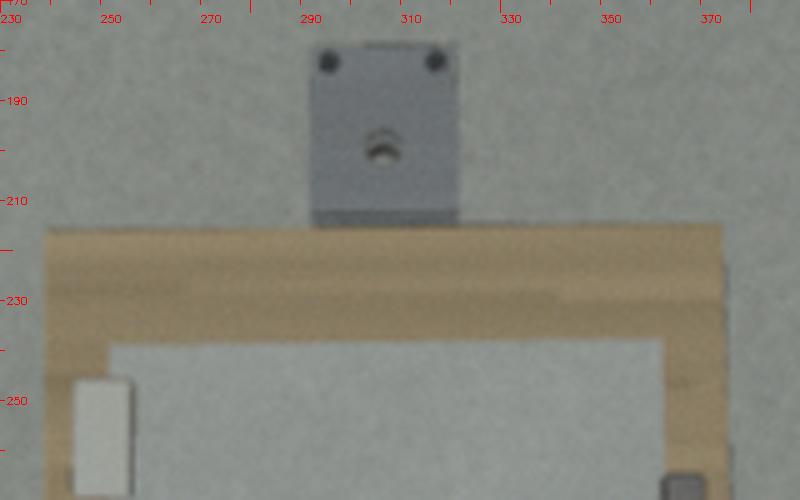

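View pics/c_pins.png

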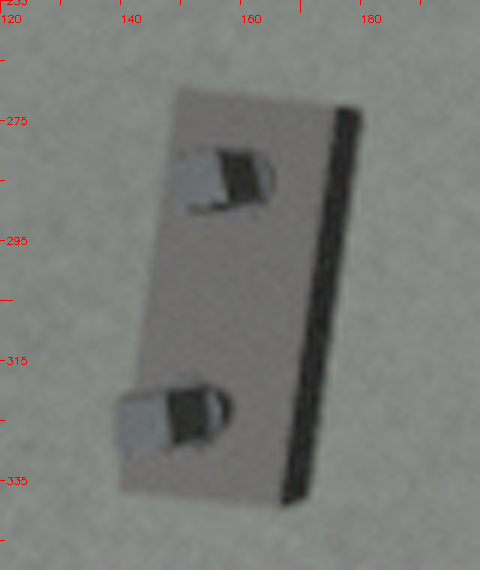

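View pics/c_board.png

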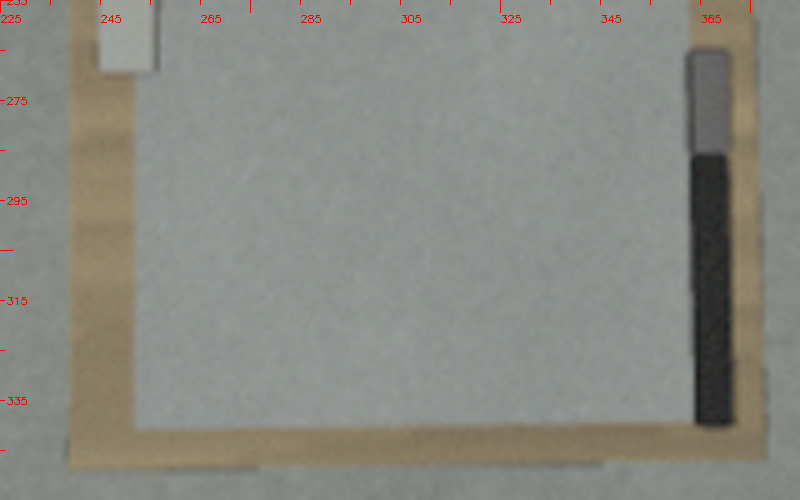

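View pics/s_pins.png

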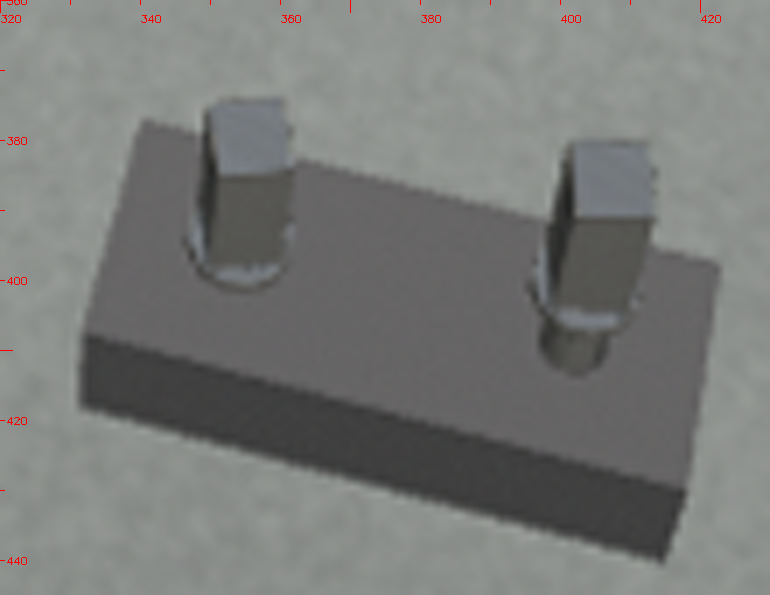

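View pics/s_rack.png

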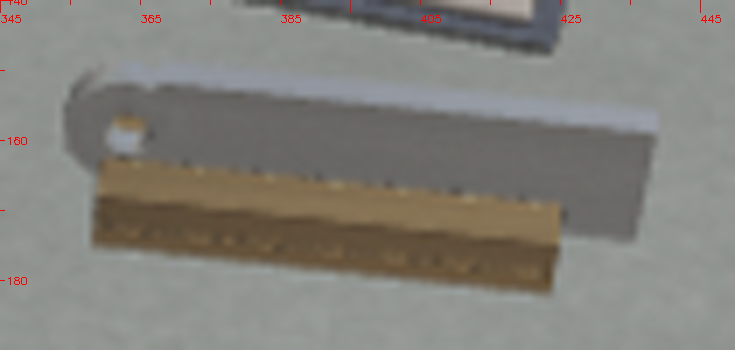

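Run:
```python
from h import *
np.set_printoptions(precision=4,suppress=True)
T=vision.get_calibration("top");S=vision.get_calibration("side")
W=lambda u,v,z,c=T:world(c,u,v,z)[:2]
for n,a in dict(fl=(239,216),fr=(374.4,214.8),nl=(238.6,348.4),nr=(377.5,346.6)).items(): print(n,W(*a,.03))
fl,fr,nl,nr=[W(*a,.03) for a in((239,216),(374.4,214.8),(238.6,348.4),(377.5,346.6))]
d=(fl+fr-nl-nr)/2; print("board yaw",np.degrees(np.arctan2(d[1],d[0])),"size",np.linalg.norm(d),np.linalg.norm(fl-fr),np.linalg.norm(nl-nr),"ctr",(fl+fr+nl+nr)/4)
print("hole",W(306.4,199.4,.0545), "ear corners",[W(*a,.0545) for a in((292.2,179),(321.6,178.5),(292.5,212),(321.6,212))])
a=W(476.2,265,.052);b=W(479.5,351,.052);print("bar",a,b,"yaw",np.degrees(np.arctan2(*(a-b)[::-1])))
print("eye tip",W(472.5,249,.030), "tail",W(479.5,351.4,.052))
# rack corners z .022: 
print("rack",[W(*a,.022) for a in((457,257),(485,257),(458.5,335),(487.5,335.5))])
print("pin",W(143.5,325.3,.105),W(407.3,385.4,.105,S)); print("stub",W(153.3,285,.087),W(355.5,379,.087,S))
print("block",[W(*a,.036) for a in((149.6,269.7),(177,272.5),(140,337),(167,339.3))])
# side bar
print("side bar",[W(*a,.052,S) for a in((363,150),(437.5,157.5))])
```

```text
fl [0.6463 0.1411]
fr [ 0.6467 -0.1176]
nl [0.3984 0.1403]
nr [ 0.3989 -0.1173]
board yaw 0.04882673996374793 size 0.24779577539318123 0.25871901157314 0.25764524180695897 ctr [0.5226 0.0116]
hole [0.6729 0.0126] ear corners [array([0.7119, 0.0389]), array([ 0.7125, -0.0163]), array([0.6492, 0.0387]), array([ 0.6488, -0.0155])]
bar [ 0.5478 -0.301 ] [ 0.3914 -0.2996] yaw -0.528624439634002
eye tip [ 0.5795 -0.3032] tail [ 0.3907 -0.2996]
rack [array([ 0.565 , -0.2754]), array([ 0.5646, -0.3293]), array([ 0.4179, -0.2719]), array([ 0.4164, -0.3267])]
pin [0.4468 0.2936] [0.4472 0.2959]
stub [0.5156 0.2839] [0.5169 0.287 ]
block [array([0.5451, 0.3064]), array([0.5395, 0.2553]), array([0.4216, 0.3207]), array([0.4169, 0.2712])]
side bar [array([ 0.5607, -0.2987]), array([ 0.394 , -0.2963])]
```

```bash
cat > go.py <<'E'
# usage: go.py x y z yaw : prints delta in tool axes
import sys; from h import *
np.set_printoptions(precision=4,suppress=True)
o=sensors.get_obs(); p=o["tool_pos"]; y=np.radians(o["tool_rot"][2])
print("t",round(o["time_s"],2),"p",p,"rot",o["tool_rot"],"q7",o["qpos"][6].round(1),"F",o["force"].round(1),"w",round(o["grip_width"],4))
if len(sys.argv)>3:
    d=np.array(list(map(float,sys.argv[1:4])))-p
    print("dp tool",np.array([np.cos(y)*d[0]+np.sin(y)*d[1],np.sin(y)*d[0]-np.cos(y)*d[1],-d[2]]))
    if len(sys.argv)>4: print("turn",(np.degrees(y)-float(sys.argv[4])+180)%360-180)
E
python3 -m inch '{"dp":[[-0.031,0.048,0],[-0.031,0.048,0],[-0.031,0.048,0],[-0.031,0.048,0],[-0.031,0.048,0],[-0.031,0.048,0],[-0.031,0.048,0],[-0.031,0.048,0]],"turn":[10,10,10,0,0,0,0,0]}' -1
python3 go.py 0.485 -0.30 0.20 -91
```

```text
time_s: 1.1
tool_pos: [0.3494, 0.1436, 0.2223]
tool_rot: [-180.0, -0.0, 34.9]
force: [1.7, 0.0, -0.5]
grip_width: 0.0867
t 1.1 p [0.3494 0.1436 0.2223] rot [-179.9931   -0.0073   34.87  ] q7 3.7 F [ 1.7  0.  -0.5] w 0.0867
dp tool [-0.1424  0.4414  0.0223]
turn 125.8700391251748
```

```bash
python3 -m inch '{"dp":[[0.003,0.049,0],[0.003,0.049,0],[0.003,0.049,0],[0.003,0.049,0],[0.003,0.049,0],[0,0,0],[0,0,0],[0,0,0]],"turn":[0,0,0,0,0,10.4,10.4,10.4]}' 
python3 go.py 0.485 -0.30 0.20 -91
```

```text
time_s: 2.1
tool_pos: [0.5018, -0.047, 0.2221]
tool_rot: [180.0, 0.1, 3.3]
force: [-0.4, -0.6, -0.5]
grip_width: 0.0868
t 2.1 p [ 0.5018 -0.047   0.2221] rot [179.991    0.0586   3.2962] q7 5.7 F [-0.4 -0.6 -0.5] w 0.0868
dp tool [-0.0313  0.2516  0.0221]
turn 94.29618457548156
```

```bash
python3 -m inch '{"dp":[[-0.006,0.05,0.004],[-0.006,0.05,0.004],[-0.006,0.05,0.004],[-0.006,0.05,0.004],[-0.006,0.05,0.004],[0,0,0],[0,0,0],[0,0,0]],"turn":[0,0,0,0,0,10.5,10.5,10.5]}' 
python3 -m inch '{"dp":[[0,0,0],[0,0,0],[0,0,0],[0,0,0],[0,0,0],[0,0,0],[0,0,0]],"turn":[10.5,10.5,10.5,10.5,10.5,10.5,0]}' 
python3 go.py 0.485 -0.30 0.10 -91
python3 - <<'E'
from h import *
c=vision.get_calibration("wrist");print(repr(c["pose"].round(3)),c["K"].round(0)); cv2.imwrite("pics/w1.png",vision.read_camera("wrist"))
E
```

```text
time_s: 3.1
tool_pos: [0.4878, -0.2983, 0.2021]
tool_rot: [180.0, 0.0, -28.2]
force: [-0.2, -0.5, 0.5]
grip_width: 0.0869
time_s: 3.98
tool_pos: [0.4879, -0.298, 0.2022]
tool_rot: [180.0, 0.0, -90.7]
force: [1.2, 0.0, -0.7]
grip_width: 0.0872
t 3.98 p [ 0.4879 -0.298   0.2022] rot [179.954    0.0061 -90.7192] q7 -47.6 F [ 1.2  0.  -0.7] w 0.0872
dp tool [0.002  0.0029 0.1022]
turn 0.2808376826747576
array([[-0.013, -0.956, -0.293,  0.568],
       [-1.   ,  0.012,  0.005, -0.299],
       [-0.001,  0.293, -0.956,  0.365],
       [ 0.   ,  0.   ,  0.   ,  1.   ]]) [[343.   0. 327.]
 [  0. 343. 234.]
 [  0.   0.   1.]]
```

View pics/w1.png

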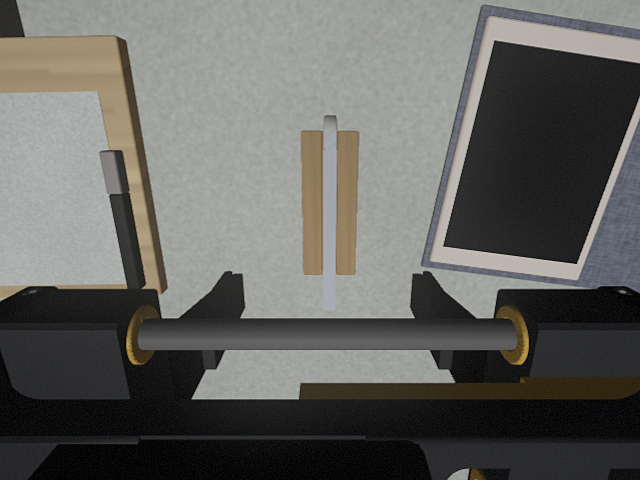

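Run:
```python
from h import *
crop(cv2.imread("pics/w1.png"),290,105,80,110,6,"w1a");crop(cv2.imread("pics/w1.png"),290,225,80,95,6,"w1b")
```

```text
(no output)
```

View pics/w1a.png

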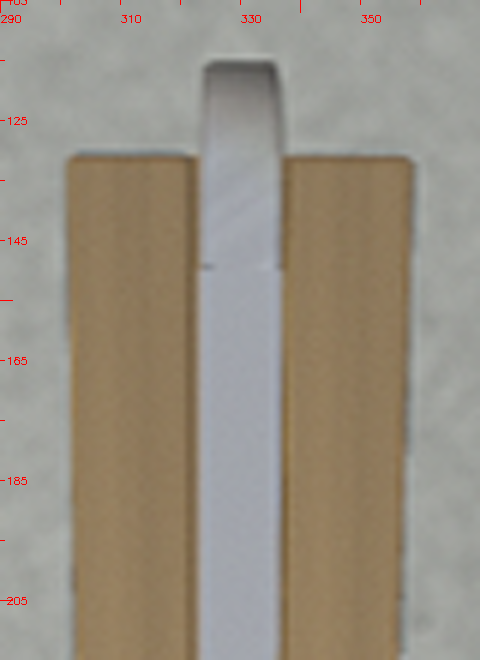

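View pics/w1b.png

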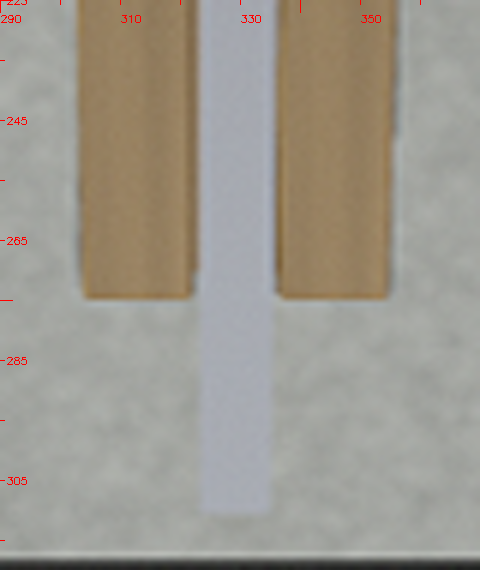

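```bash
python3 - <<'E'
from h import *
c=vision.get_calibration("wrist")
a=world(c,330,150,.052);b=world(c,329.3,305,.052);t=world(c,329.3,310.8,.052);print(a,b,t,np.degrees(np.arctan2(*(a-b)[1::-1])),np.linalg.norm(a-t))
E
python3 go.py 0.482 -0.2995 0.026 -91
```

```text
[ 0.54964527 -0.30059716  0.052     ] [ 0.39611408 -0.29849573  0.052     ] [ 0.38948467 -0.2984318   0.052     ] -0.784178288351348 0.16017523567079683
t 4.03 p [ 0.488  -0.298   0.2022] rot [179.9636   0.0095 -90.6306] q7 -47.6 F [ 0.  -0.8 -0.7] w 0.0869
dp tool [0.0015 0.0059 0.1762]
turn 0.36941374333835597
```

```bash
python3 -m inch '{"dp":[[0.0017,0.0035,0.04],[0,0,0.04],[0,0,0.04],[0,0,0.036],[0,0,0.02],[0,0,0],[0,0,0]],"turn":[0,0,0,0,0,0,0]}' -1 30
python3 -m inch '{"dp":[[0,0,0],[0,0,0],[0,0,0],[0,0,0],[0,0,0],[0,0,0],[0,0,0],[0,0,0]],"turn":[0,0,0,0,0,0,0,0]}' 1 30
python3 go.py 0.485 -0.2997 0.15 -91
```

```text
time_s: 4.9
tool_pos: [0.4855, -0.3007, 0.0279]
tool_rot: [-179.9, -0.1, -90.8]
force: [-0.5, 0.1, -0.6]
grip_width: 0.0871
time_s: 5.9
tool_pos: [0.4846, -0.2999, 0.0265]
tool_rot: [180.0, 0.0, -90.8]
force: [-0.3, -0.2, -0.0]
grip_width: 0.0147
t 5.9 p [ 0.4846 -0.2999  0.0265] rot [179.999    0.0053 -90.841 ] q7 -38.8 F [-0.3 -0.2 -0. ] w 0.0147
dp tool [-0.0002 -0.0004 -0.1235]
turn 0.1589668736748422
```

```bash
python3 -m inch '{"dp":[[0,0,0],[0,0,0],[0,0,-0.01],[0,0,-0.02],[0,0,-0.03],[0,0,-0.03],[0,0,-0.014],[0,0,0]],"turn":[0,0,0,0,0,0,0,0]}' 
python3 go.py 0.515 -0.016 0.13 -90
python3 - <<'E'
from h import *
cv2.imwrite("pics/w2.png",vision.read_camera("wrist"))
E
```

```text
time_s: 6.9
tool_pos: [0.4853, -0.3001, 0.1317]
tool_rot: [-179.9, -0.0, -90.8]
force: [-1.0, -0.1, -2.9]
grip_width: 0.0118
t 6.9 p [ 0.4853 -0.3001  0.1317] rot [-179.8608   -0.0097  -90.8216] q7 -44.3 F [-1.  -0.1 -2.9] w 0.0118
dp tool [-0.2845 -0.0257  0.0017]
turn -0.8216223721572931
```

View pics/w2.png

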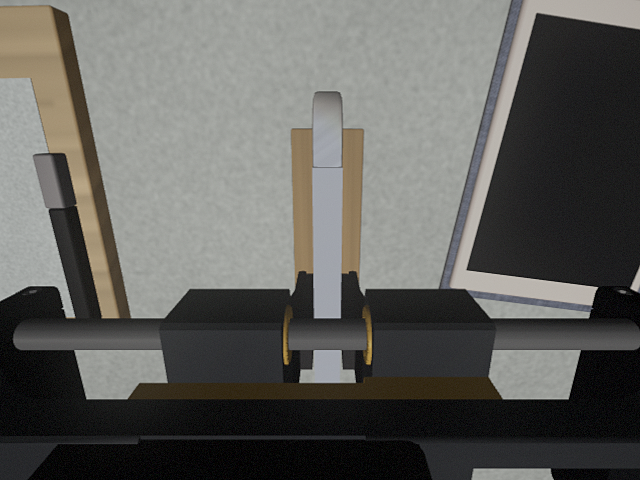

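The bar is held level between the jaws, with its eye end at (328,95) and clear of the rack. The force reads about −2.9 N, which fits its weight. Next I carry it over the board.

```bash
python3 -m inch '{"dp":[[-0.03,-0.003,0],[-0.045,-0.004,0],[-0.045,-0.004,0],[-0.045,-0.004,0],[-0.045,-0.004,0],[-0.045,-0.004,0],[-0.03,-0.003,0],[0,0,0]],"turn":[-0.8,0,0,0,0,0,0,0]}' 
python3 -m inch '{"dp":[[0,0,0.03],[0,0,0.03],[0,0,0.012],[0,0,0.004],[0,0,0],[0,0,0]],"turn":[0,0,0,0,0,0]}' 
python3 go.py 0.515 -0.016 0.0485 -90
```

```text
time_s: 7.95
tool_pos: [0.5104, -0.0116, 0.1293]
tool_rot: [179.9, 0.0, -89.7]
force: [0.6, -0.6, -2.7]
grip_width: 0.0118
time_s: 8.7
tool_pos: [0.512, -0.015, 0.0555]
tool_rot: [-179.9, 0.0, -90.0]
force: [0.1, -0.3, -2.7]
grip_width: 0.0119
t 8.7 p [ 0.512  -0.015   0.0555] rot [-179.8992    0.0345  -90.0473] q7 -75.7 F [ 0.1 -0.3 -2.7] w 0.0119
dp tool [ 0.001 -0.003  0.007]
turn -0.04727557135780103
```

```bash
python3 -m inch '{"dp":[[0.001,-0.003,0.003],[0,0,0.002],[0,0,0.001],[0,0,0],[0,0,0]],"turn":[0,0,0,0,0]}' 
python3 -m inch '{"dp":[[0,0,0.001],[0,0,0],[0,0,0]],"turn":[0,0,0]}'
```

```text
time_s: 9.32
tool_pos: [0.5142, -0.016, 0.0486]
tool_rot: [-180.0, 0.0, -90.0]
force: [0.3, -1.4, -1.4]
grip_width: 0.012
time_s: 9.7
tool_pos: [0.5142, -0.016, 0.0485]
tool_rot: [180.0, 0.1, -90.0]
force: [-4.3, 0.4, 8.2]
grip_width: 0.0122
```

```bash
python3 -m inch '{"dp":[[0,0,-0.001],[0,0,0],[0,0,0],[0,0,0],[0,0,0],[0,0,0],[0,0,0],[0,0,0]],"turn":[0,0,0,0,0,0,0,0]}' -1
python3 go.py 0.515 0.021 0.06
python3 - <<'E'
from h import *
cv2.imwrite("pics/w3.png",vision.read_camera("wrist"))
E
```

```text
time_s: 10.7
tool_pos: [0.5142, -0.016, 0.0486]
tool_rot: [-180.0, 0.0, -90.0]
force: [-0.7, 0.2, 0.0]
grip_width: 0.0829
t 10.7 p [ 0.5142 -0.016   0.0486] rot [-179.9969    0.0052  -90.0409] q7 -74.7 F [-0.7  0.2  0. ] w 0.0829
dp tool [-0.037  -0.0008 -0.0114]
```

View pics/w3.png

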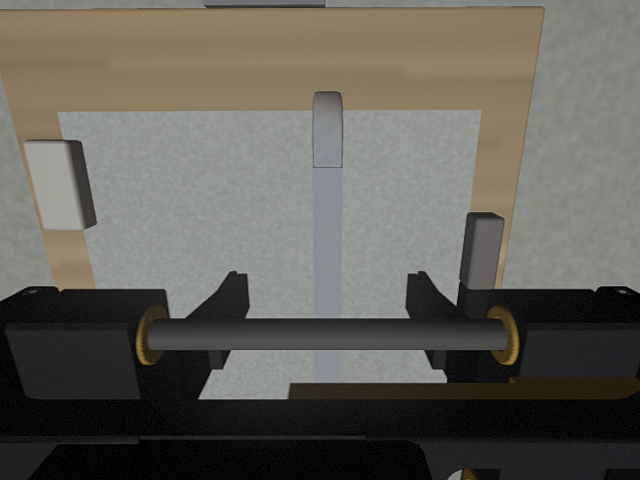

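```bash
python3 -m inch '{"dp":[[0,0,-0.012],[-0.01,0,0],[-0.012,0,0],[-0.008,0,0],[-0.003,0,0],[-0.003,0,0],[-0.003,0,0],[0,0,0]],"turn":[0,0,0,0,0,0,0,0]}' -1
python3 -m inch '{"dp":[[-0.003,0,0],[-0.003,0,0],[-0.003,0,0],[-0.003,0,0],[-0.001,0,0],[0,0,0],[0,0,0]],"turn":[0,0,0,0,0,0,0]}'
python3 - <<'E'
from h import *
cv2.imwrite("pics/w4.png",vision.read_camera("wrist"))
E
```

```text
time_s: 11.75
tool_pos: [0.5142, 0.0229, 0.0605]
tool_rot: [-180.0, -0.0, -90.0]
force: [0.5, -1.2, -0.4]
grip_width: 0.0869
time_s: 12.62
tool_pos: [0.5142, 0.0359, 0.0606]
tool_rot: [-180.0, 0.0, -90.1]
force: [-0.3, -0.0, -0.2]
grip_width: 0.0868
```

View pics/w4.png

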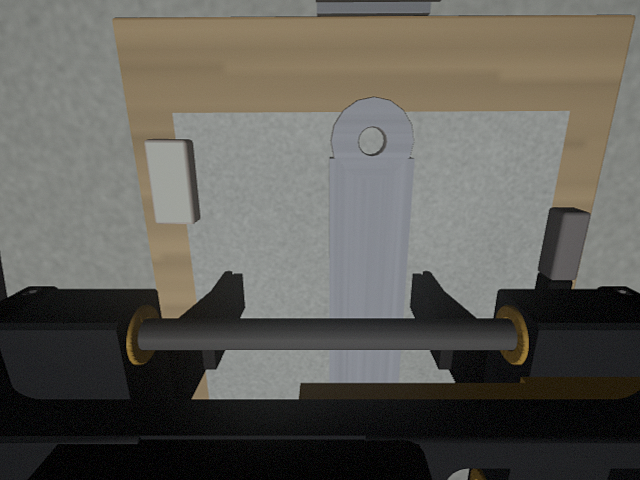

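Run:
```python
from h import *
i=cv2.imread("pics/w4.png");crop(i,310,85,120,80,6,"w4a");crop(i,300,280,130,100,6,"w4b");crop(i,305,0,140,40,5,"w4c")
```

```text
(no output)
```

View pics/w4a.png

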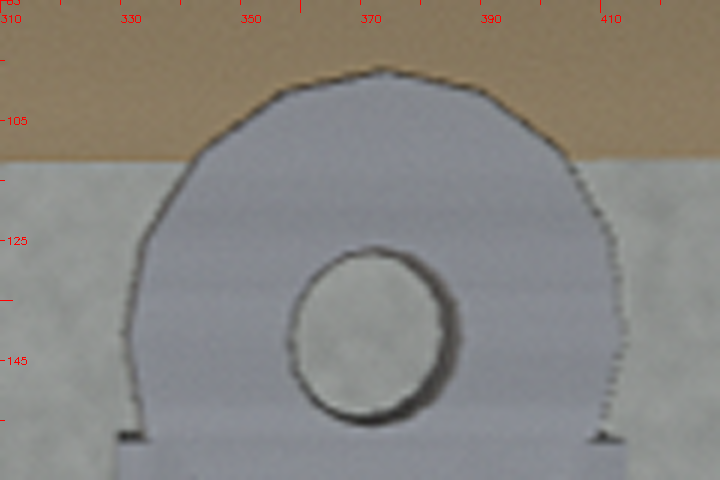

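View pics/w4b.png

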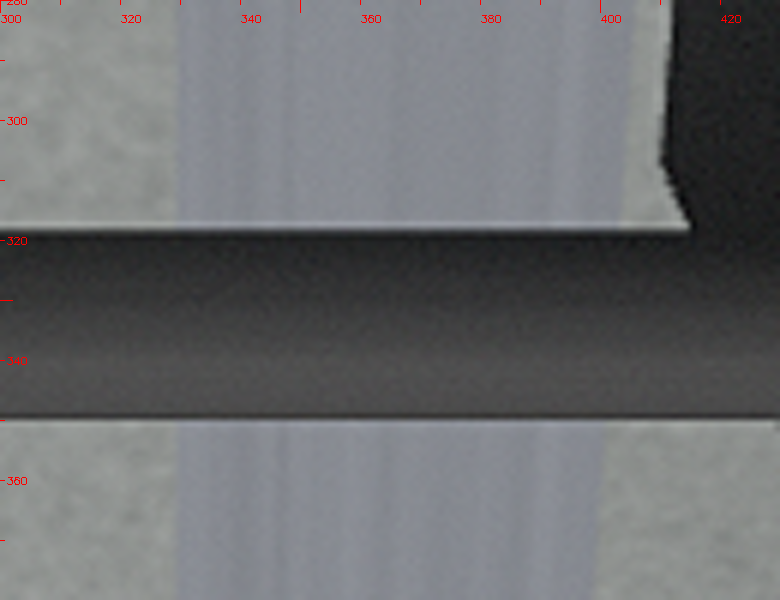

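View pics/w4c.png

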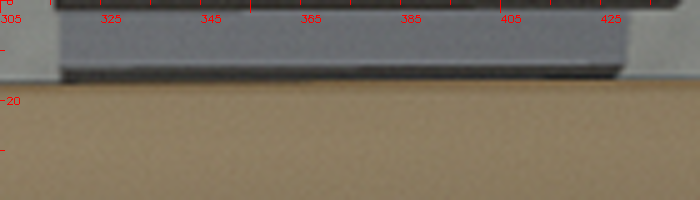

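```bash
python3 - <<'E'
from h import *
np.set_printoptions(precision=4,suppress=True)
c=vision.get_calibration("wrist")
e=world(c,372.5,141.2,.042);print("eye",e)
for r,x in((160,(329.7,414.2)),(310,(329.7,404)),(375,(329.7,398.7))):
    a,b=[world(c,u,r,.042) for u in x];print((a+b)/2,np.linalg.norm(a-b))
a,b=[world(c,u,8,.029) for u in (316.6,430)];print("yoke",(a+b)/2,np.linalg.norm(a-b))
print("board edge x",world(c,373,16,.03))
E
python3 go.py 0.515 0.012 0.06
```

```text
eye [0.5879 0.0132 0.042 ]
[0.5785 0.0132 0.042 ] 0.043766582903361786
[0.4913 0.013  0.042 ] 0.043988519148926
[0.4453 0.0132 0.042 ] 0.04355042112056344
yoke [0.6509 0.0135 0.029 ] 0.055866911758975894
board edge x [0.6471 0.0137 0.03  ]
t 12.68 p [0.5143 0.0359 0.0606] rot [-179.9943    0.0033  -90.0538] q7 -81.8 F [0.3 0.2 0.2] w 0.0869
dp tool [ 0.0239 -0.0008  0.0006]
```

```bash
python3 -m inch '{"dp":[[0.012,0,0],[0.0106,0,0],[0,0,0.01],[0,0,0.01],[0,0,0.0086],[0,0,0]],"turn":[0,0,0,0,0,0]}' -1
python3 -m inch '{"dp":[[0,0,0],[0,0,0],[0,0,0],[0,0,0],[0,0,0],[0,0,0],[0,0,0],[0,0,0]],"turn":[0,0,0,0,0,0,0,0]}' 1 20
python3 go.py 0.6 0.0133 0.032
```

```text
time_s: 13.42
tool_pos: [0.5139, 0.0135, 0.0312]
tool_rot: [179.9, -0.0, -90.0]
force: [-0.1, 0.1, 0.5]
grip_width: 0.087
time_s: 14.42
tool_pos: [0.5142, 0.0134, 0.032]
tool_rot: [-180.0, -0.0, -90.0]
force: [-0.6, -0.6, 0.8]
grip_width: 0.044
t 14.43 p [0.5142 0.0134 0.032 ] rot [-179.9976   -0.0016  -90.0383] q7 -76.7 F [-0.6 -0.6  0.8] w 0.044
dp tool [-0.     -0.0858 -0.    ]
```

```bash
python3 -m inch '{"dp":[[0,-0.006,0],[0,-0.012,0],[0,-0.012,0],[0,-0.012,0],[0,-0.01,0],[0,-0.008,0],[0,-0.005,0],[0,0,0]],"turn":[0,0,0,0,0,0,0,0]}' 
python3 -m inch '{"dp":[[0,-0.005,0],[0,-0.005,0],[0,-0.004,0],[0,-0.002,0],[0,0,0],[0,0,0]],"turn":[0,0,0,0,0,0]}' 
python3 go.py 0.6 0.0133 0.032
```

```text
time_s: 15.42
tool_pos: [0.578, 0.0134, 0.0318]
tool_rot: [179.8, 0.0, -90.0]
force: [-3.6, -0.2, 4.5]
grip_width: 0.0443
time_s: 16.18
tool_pos: [0.5934, 0.0135, 0.0318]
tool_rot: [179.8, 0.1, -90.0]
force: [-4.9, -0.0, 4.9]
grip_width: 0.0437
t 16.18 p [0.5934 0.0135 0.0318] rot [179.7623   0.0569 -90.0359] q7 -72.6 F [-4.9 -0.   4.9] w 0.0437
dp tool [ 0.0002 -0.0066 -0.0002]
```

```bash
python3 -m inch '{"dp":[[0,-0.002,0],[0,-0.002,0],[0,0,0]],"turn":[0,0,0]}' 
python3 -m inch '{"dp":[[0,-0.001,0],[0,-0.001,0],[0,0,0]],"turn":[0,0,0]}' 
python3 -m inch '{"dp":[[0,-0.001,0],[0,0,0]],"turn":[0,0]}'
```

```text
time_s: 16.55
tool_pos: [0.5975, 0.0135, 0.0319]
tool_rot: [179.8, 0.1, -90.0]
force: [-5.0, 0.0, 7.0]
grip_width: 0.0436
time_s: 16.92
tool_pos: [0.5993, 0.0135, 0.0318]
tool_rot: [179.7, 0.1, -90.0]
force: [-5.8, 0.5, 6.8]
grip_width: 0.0438
time_s: 17.18
tool_pos: [0.6002, 0.0135, 0.0318]
tool_rot: [179.7, 0.1, -90.0]
force: [-6.3, -0.2, 7.0]
grip_width: 0.0441
```

```bash
python3 -m inch '{"dp":[[0,-0.001,0],[0,0,0]],"turn":[0,0]}' 
python3 -m inch '{"dp":[[0,-0.001,0],[0,0,0]],"turn":[0,0]}'
```

```text
time_s: 17.42
tool_pos: [0.601, 0.0134, 0.0318]
tool_rot: [179.7, 0.1, -90.0]
force: [-6.1, -0.5, 7.5]
grip_width: 0.0432
time_s: 17.68
tool_pos: [0.6011, 0.0135, 0.0318]
tool_rot: [179.6, 0.1, -90.0]
force: [-8.5, 0.3, 9.5]
grip_width: 0.0439
```

```bash
python3 -m inch '{"dp":[[0,-0.001,0],[0,0,0]],"turn":[0,0]}' 
python3 -m inch '{"dp":[[0,-0.001,0],[0,0,0]],"turn":[0,0]}'
```

```text
time_s: 17.92
tool_pos: [0.6011, 0.0135, 0.0318]
tool_rot: [179.5, 0.1, -90.0]
force: [-11.6, -0.1, 11.3]
grip_width: 0.0439
time_s: 18.18
tool_pos: [0.6011, 0.0135, 0.0318]
tool_rot: [179.3, 0.1, -90.0]
force: [-14.4, 0.6, 15.0]
grip_width: 0.044
```

```bash
python3 -m inch '{"dp":[[0,0.003,0],[0,0.002,0],[0,0.0,0]],"turn":[0,0,0]}' 
python3 -m inch '{"dp":[[0,0.001,0],[0,0,0]],"turn":[0,0]}'
```

```text
time_s: 18.55
tool_pos: [0.6011, 0.0134, 0.0319]
tool_rot: [180.0, 0.0, -90.0]
force: [-1.9, -0.2, 2.0]
grip_width: 0.0436
time_s: 18.8
tool_pos: [0.6008, 0.0134, 0.0319]
tool_rot: [-179.9, -0.0, -90.0]
force: [1.8, -0.2, -1.2]
grip_width: 0.044
```

```bash
python3 -m inch '{"dp":[[0,0.0008,0],[0,0,0]],"turn":[0,0]}' 
python3 go.py
```

```text
time_s: 19.05
tool_pos: [0.5995, 0.0134, 0.032]
tool_rot: [-180.0, -0.0, -90.0]
force: [0.7, -0.2, -0.1]
grip_width: 0.0436
t 19.05 p [0.5995 0.0134 0.032 ] rot [-179.9825   -0.001   -90.0408] q7 -72.5 F [ 0.7 -0.2 -0.1] w 0.0436
```

```bash
python3 -m inch '{"dp":[[0,-0.0007,0],[0,0,0],[0,0,0]],"turn":[0,0,0]}' 
python3 go.py
```

```text
time_s: 19.42
tool_pos: [0.5996, 0.0134, 0.0319]
tool_rot: [179.9, 0.0, -90.0]
force: [-1.6, 0.8, 1.7]
grip_width: 0.0431
t 19.43 p [0.5996 0.0134 0.0319] rot [179.9315   0.017  -90.0409] q7 -72.5 F [-1.6  0.8  1.7] w 0.0431
```

```bash
python3 -m inch '{"dp":[[0,-0.0006,0],[0,0,0]],"turn":[0,0]}' 
python3 -m inch '{"dp":[[0,0,0],[0,0,0],[0,0,0],[0,0,0],[0,0,0],[0,0,0]],"turn":[0,0,0,0,0,0]}' -1
python3 -m inch '{"dp":[[0,0,-0.015],[0,0.03,-0.04],[0,0.03,-0.04],[0,0,-0.02],[0,0,0],[0,0,0]],"turn":[0,0,0,0,0,0]}' -1
python3 go.py 0.447 0.2945 0.18
python3 - <<'E'
from h import *
import json
c=vision.get_calibration("wrist");np.save("w5pose.npy",c["pose"]);cv2.imwrite("pics/w5.png",vision.read_camera("wrist"))
E
```

```text
time_s: 19.68
tool_pos: [0.6004, 0.0133, 0.0319]
tool_rot: [180.0, 0.0, -90.0]
force: [-2.8, -0.6, 2.1]
grip_width: 0.0438
time_s: 20.42
tool_pos: [0.6008, 0.0133, 0.032]
tool_rot: [-180.0, 0.0, -90.0]
force: [1.3, 0.4, -0.0]
grip_width: 0.086
time_s: 21.18
tool_pos: [0.5408, 0.0137, 0.1463]
tool_rot: [180.0, -0.0, -90.0]
force: [-0.2, 0.2, -0.0]
grip_width: 0.0868
t 21.18 p [0.5408 0.0137 0.1463] rot [179.9669  -0.0372 -90.0151] q7 -82.5 F [-0.2  0.2 -0. ] w 0.0868
dp tool [-0.2808  0.0939 -0.0337]
```

View pics/w5.png

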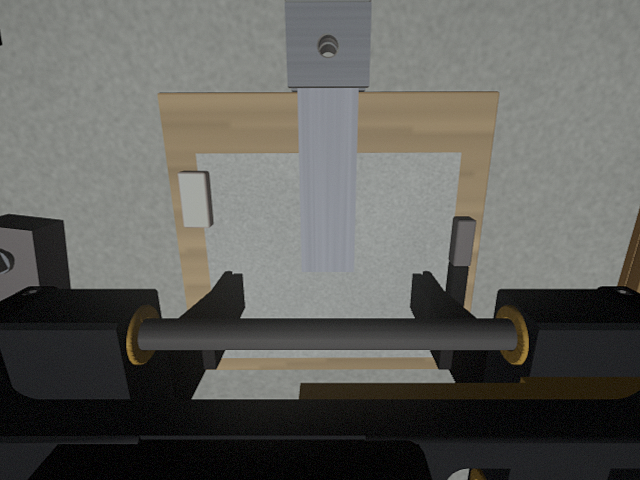

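Run:
```python
from h import *
i=cv2.imread("pics/w5.png");crop(i,280,0,100,100,6,"w5a")
```

View pics/w5a.png

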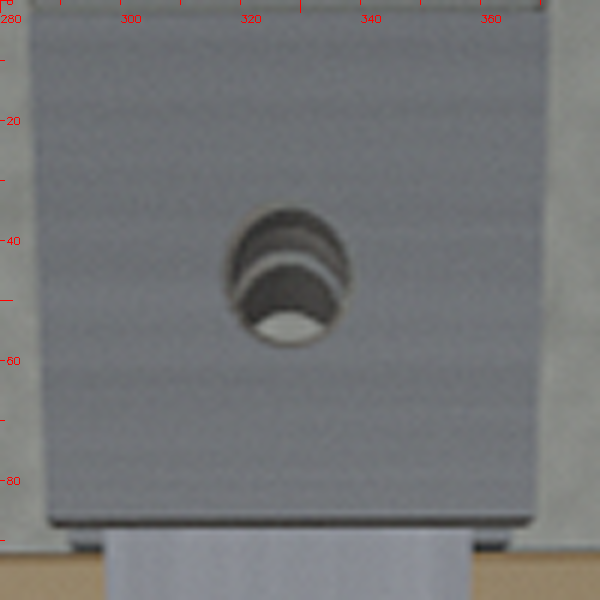

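Run:
```python
from h import *
np.set_printoptions(precision=4,suppress=True)
c=vision.get_calibration("wrist");c["pose"]=np.load("w5pose.npy")
h=world(c,328,46.2,.0545);print("hole",h,"dia",world(c,280+351/6,46.2,.0545)[1]-world(c,280+225/6,46.2,.0545)[1],world(c,328,207/6,.0545)[0]-world(c,328,347/6,.0545)[0])
t=world(c,328,271,.042);print("tail",t,"-> eye",t[0]+.168)
for d in(-.001,0,.001,.002):print(d,[proj(c,[h[0]+d+7e-3,h[1],z]) for z in(.042,.030)], proj(c,[h[0]+.0066,h[1],.029]))
print("ear edges", world(c,280+52/6,86,.0545),world(c,280+532/6,86,.0545), world(c,328,1.5,.0545))
```

```text
hole [0.673  0.0136 0.0545] dia -0.013949320741068697 0.013888295314000598
tail [0.5061 0.0135 0.042 ] -> eye 0.6741337320532935
-0.001 [array([327.9582,  40.6972]), array([327.9216,  44.7475])] [327.9187  44.1498]
0 [array([327.9582,  39.0803]), array([327.9215,  43.2098])] [327.9187  44.1498]
0.001 [array([327.9581,  37.4595]), array([327.9215,  41.6685])] [327.9187  44.1498]
0.002 [array([327.9581,  35.8346]), array([327.9214,  40.1235])] [327.9187  44.1498]
ear edges [0.6486 0.0405 0.0545] [ 0.6486 -0.0143  0.0545] [0.6987 0.0136 0.0545]
```

```bash
python3 -m inch '{"dp":[[-0.02,0.01,-0.03],[-0.05,0.025,-0.004],[-0.05,0.025,0],[-0.05,0.025,0],[-0.05,0.025,0],[-0.04,0.02,0],[-0.021,0.01,0],[0,0,0]],"turn":[-2.5,0,0,0,0,0,0,-2.5]}' -1
python3 -m inch '{"dp":[[0,0,0],[0,0,0]],"turn":[0,0]}'
python3 - <<'E'
from h import *
c=vision.get_calibration("wrist");np.save("w6pose.npy",c["pose"]);cv2.imwrite("pics/w6.png",vision.read_camera("wrist"))
for p in([.447,.2945,.105],[.516,.2855,.087]):print(proj(c,p))
E
python3 go.py 0.447 0.2945 0.18
```

```text
time_s: 22.22
tool_pos: [0.3881, 0.2902, 0.1796]
tool_rot: [179.9, -0.2, -84.8]
force: [0.1, -1.3, -0.3]
grip_width: 0.0869
time_s: 22.48
tool_pos: [0.3899, 0.2879, 0.1804]
tool_rot: [180.0, -0.1, -85.1]
force: [-0.2, -0.8, -0.3]
grip_width: 0.0871
[325.42007332 162.99111055]
[347.28740724  57.96636699]
t 22.52 p [0.3899 0.288  0.1806] rot [179.9847  -0.053  -85.1422] q7 -125.8 F [ 0.7 -0.9 -0.1] w 0.0871
dp tool [-0.0017 -0.0574  0.0006]
```

View pics/w6.png

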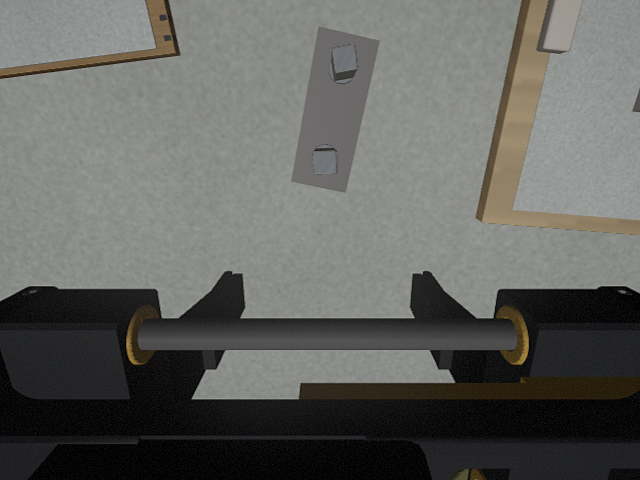

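Run:
```python
from h import *
i=cv2.imread("pics/w6.png");crop(i,300,135,50,50,12,"w6a")
```

```text
(no output)
```

View pics/w6a.png

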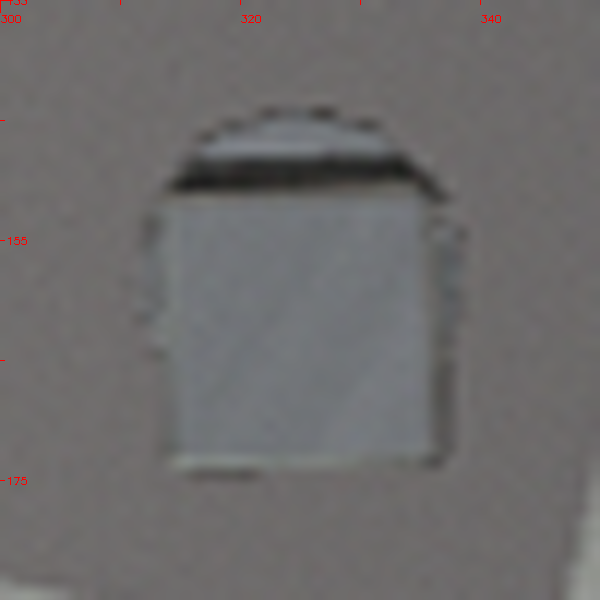

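```bash
python3 - <<'E'
from h import *
c=vision.get_calibration("wrist");c["pose"]=np.load("w6pose.npy");print(world(c,325,162.2,.105))
E
python3 go.py 0.4470 0.2947 0.12 -84
```

```text
[0.44750465 0.29482922 0.105     ]
t 22.52 p [0.3899 0.288  0.1806] rot [179.9847  -0.053  -85.1422] q7 -125.8 F [ 0.7 -0.9 -0.1] w 0.0871
dp tool [-0.0019 -0.0574  0.0606]
turn -1.1421769938611988
```

```bash
python3 -m inch '{"dp":[[-0.002,-0.03,0],[0,-0.0278,0],[0,0,0.03],[0,0,0.03],[0,0,0.03],[0,0,0.02],[0,0,0],[0,0,0]],"turn":[0,-1.1,0,0,0,0,0,0]}' -1
python3 go.py 0.4474 0.2948 0.066 -84
```

```text
time_s: 23.52
tool_pos: [0.4479, 0.2959, 0.0719]
tool_rot: [-179.9, 0.0, -84.0]
force: [-0.3, -1.0, 1.2]
grip_width: 0.087
t 23.52 p [0.4479 0.2959 0.0719] rot [-179.918     0.05    -83.9569] q7 -107.7 F [-0.3 -1.   1.2] w 0.087
dp tool [0.001  0.0006 0.0059]
turn 0.0430941653322634
```

```bash
python3 -m inch '{"dp":[[0.001,0.0005,0.0045],[0,0,0],[0,0,0]],"turn":[0,0,0]}' -1
python3 -m inch '{"dp":[[0,0,0],[0,0,0],[0,0,0],[0,0,0],[0,0,0],[0,0,0],[0,0,0],[0,0,0]],"turn":[0,0,0,0,0,0,0,0]}' 1 40
python3 -m inch '{"dp":[[0,0,0],[0,0,0],[0,0,0]],"turn":[0,0,0]}' 
python3 go.py 0.4474 0.2948 0.15
```

```text
time_s: 23.9
tool_pos: [0.4468, 0.2947, 0.0668]
tool_rot: [-180.0, 0.0, -83.9]
force: [-0.1, 0.1, 0.4]
grip_width: 0.0867
time_s: 24.9
tool_pos: [0.4467, 0.2945, 0.0665]
tool_rot: [-180.0, 0.0, -83.9]
force: [-1.4, -0.8, 0.2]
grip_width: 0.0155
time_s: 25.28
tool_pos: [0.4467, 0.2945, 0.0665]
tool_rot: [180.0, -0.0, -83.9]
force: [-0.2, -0.3, 0.7]
grip_width: 0.016
t 25.27 p [0.4467 0.2945 0.0665] rot [179.9987  -0.0003 -83.9417] q7 -107.4 F [-0.2 -0.3  0.7] w 0.016
dp tool [-0.0002 -0.0008 -0.0835]
```

```bash
python3 -m inch '{"dp":[[0,0,-0.01],[0,0,-0.02],[0,0,-0.025],[0,0,-0.025],[0,0,-0.01],[0,0,0],[0,0,0]],"turn":[0,0,0,0,0,0,0]}' 
python3 go.py 0.6726 0.0136 0.15 -90
```

```text
time_s: 26.15
tool_pos: [0.446, 0.2941, 0.1557]
tool_rot: [179.9, -0.0, -83.9]
force: [0.1, -0.5, -0.6]
grip_width: 0.0153
t 26.15 p [0.446  0.2941 0.1557] rot [179.9312  -0.0468 -83.9357] q7 -112.9 F [ 0.1 -0.5 -0.6] w 0.0153
dp tool [ 0.3029 -0.1956  0.0057]
turn 6.064332012552768
```

```bash
python3 -m inch '{"dp":[[0.025,-0.017,0],[0.045,-0.029,0],[0.048,-0.03,0],[0.048,-0.03,0],[0.048,-0.03,0],[0.045,-0.029,0],[0.03,-0.02,0],[0.01,-0.006,0]],"turn":[0,0,0,0,0,0,0,0]}' 
python3 -m inch '{"dp":[[0,0,0],[0,0,0],[0,0,0]],"turn":[0,0,0]}' 
python3 go.py 0.6726 0.0136 0.15
python3 - <<'E'
from h import *
c=vision.get_calibration("wrist");np.save("w7pose.npy",c["pose"]);cv2.imwrite("pics/w7.png",vision.read_camera("wrist"))
i=vision.read_camera("side");cv2.imwrite("pics/s7.png",i);crop(i,240,150,100,120,6,"s7a")
E
```

```text
time_s: 27.15
tool_pos: [0.6682, 0.0139, 0.155]
tool_rot: [179.9, -0.1, -84.2]
force: [0.2, -0.6, -0.7]
grip_width: 0.0156
time_s: 27.52
tool_pos: [0.6677, 0.0195, 0.1565]
tool_rot: [180.0, 0.1, -83.8]
force: [-0.0, 0.2, -1.4]
grip_width: 0.0156
t 27.52 p [0.6677 0.0195 0.1565] rot [179.99     0.0746 -83.7876] q7 -69.8 F [-0.   0.2 -1.4] w 0.0156
dp tool [ 0.0064 -0.0042  0.0065]
```

View pics/w7.png

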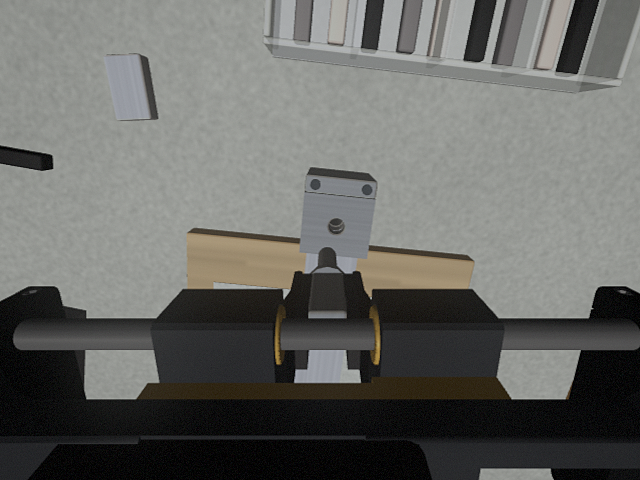

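View pics/s7.png

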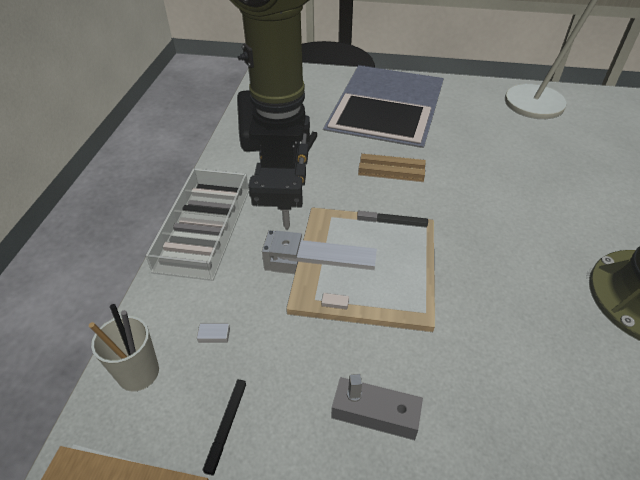

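Run:
```python
from h import *
i=cv2.imread("pics/w7.png");crop(i,290,205,75,75,8,"w7a")
c=vision.get_calibration("wrist");c["pose"]=np.load("w7pose.npy")
print("hole pred",proj(c,[.673,.0136,.0545]),"tool-axis tip",[proj(c,[.6677+d,.0195,.096]) for d in(0,.001)],world(c,336.5,226,.0545))
```

```text
hole pred [336.25728121 226.92376622] tool-axis tip [array([328.27858753, 249.82339494]), array([328.43643194, 248.46256646])] [0.67378452 0.01349558 0.0545    ]
```

View pics/w7a.png

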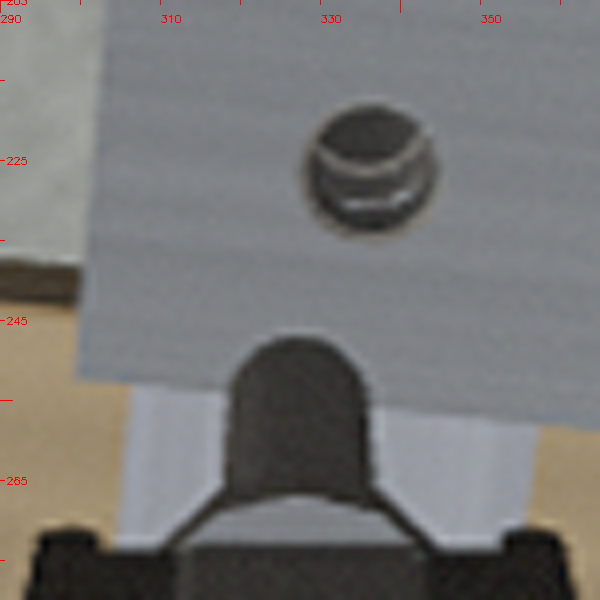

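View pics/s7a.png

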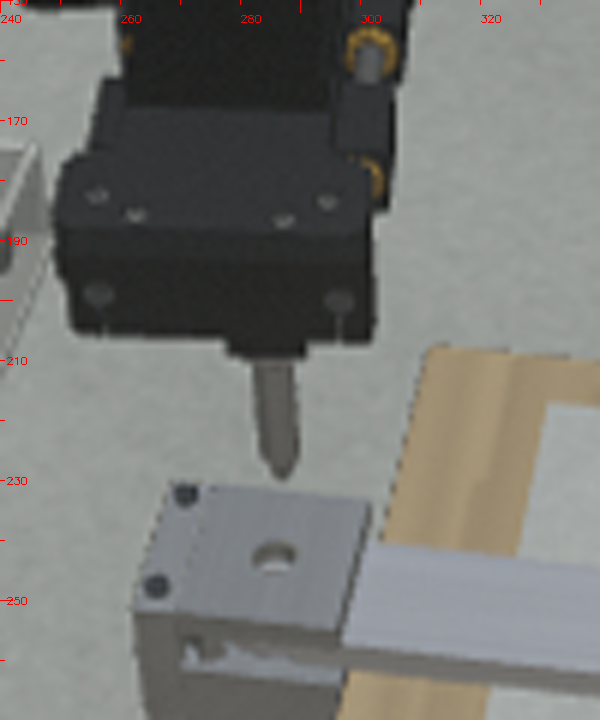

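Run:
```python
from h import *
np.set_printoptions(precision=4,suppress=True)
c=vision.get_calibration("wrist");c["pose"]=np.load("w7pose.npy");S=vision.get_calibration("side")
for d in(-.001,0,.001,.002):print(d,"front edge row",proj(c,[.6677+d+.006,.0195,.106]))
print("col at row257",proj(c,[.6677,.0195,.113]))
print("side tip",world(S,287.2,229.7,.096)," hole",world(S,285.7,242.7,.0545))
# shank column at z .1065 in side
print(proj(S,[.6677,.0195,.0965]),proj(S,[.6684,.0195,.0965]))
```

```text
-0.001 front edge row [329.1231 247.8214]
0 front edge row [329.2898 246.3914]
0.001 front edge row [329.4569 244.9578]
0.002 front edge row [329.6244 243.5204]
col at row257 [328.3096 258.7445]
side tip [0.6674 0.0216 0.096 ]  hole [0.6738 0.0147 0.0545]
[287.2756 228.6593] [286.8886 228.6172]
```

```bash
python3 -m inch '{"dp":[[0.0074,-0.0059,0],[0,0,0],[0,0,0],[0,0,0]],"turn":[0,0,0,0]}' 
python3 go.py 0.6744 0.0128 0.115
python3 - <<'E'
from h import *
i=vision.read_camera("wrist");crop(i,290,205,75,75,8,"w8a")
E
```

```text
time_s: 28.12
tool_pos: [0.6748, 0.0106, 0.1564]
tool_rot: [180.0, 0.0, -83.9]
force: [-0.5, -0.5, -0.9]
grip_width: 0.0156
t 28.12 p [0.6748 0.0106 0.1564] rot [179.9982   0.0096 -83.9442] q7 -69.0 F [-0.5 -0.5 -0.9] w 0.0156
dp tool [-0.0022  0.0002  0.0414]
```

View pics/w8a.png

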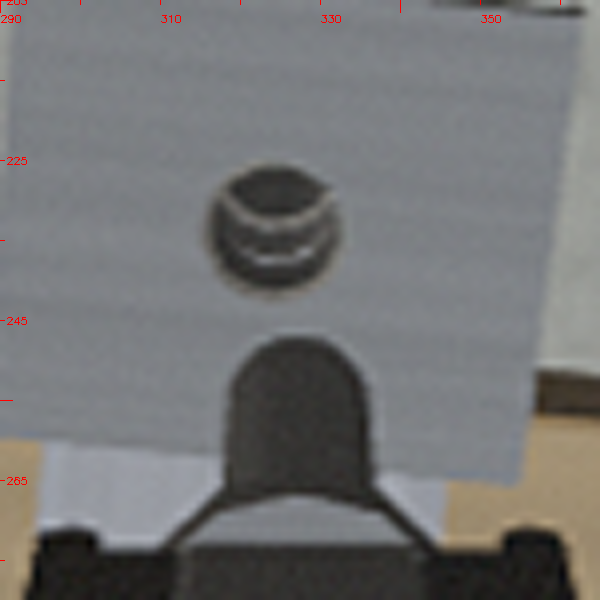

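```bash
python3 - <<'E'
from h import *
np.set_printoptions(precision=4,suppress=True)
c=vision.get_calibration("wrist");p=sensors.get_obs()["tool_pos"];print(p)
print("hole",world(c,324.25,233.75,.0545))
i=vision.read_camera("side");crop(i,240,150,100,120,6,"s8a")
for d in(-.001,0,.001):print(proj(c,p+[d+.006,0,-.0505]))
print(proj(c,p+[0,0,-.0435]))
E
python3 go.py 0.6744 0.0128 0.15
```

```text
[0.6748 0.0107 0.1564]
hole [0.6734 0.0136 0.0545]
[329.0045 247.7971]
[329.1671 246.3668]
[329.33   244.9328]
[328.2208 258.72  ]
t 28.23 p [0.6748 0.0107 0.1565] rot [-179.9979    0.0087  -83.9358] q7 -69.0 F [ 0.2  0.3 -1.2] w 0.0155
dp tool [-0.0021  0.0002  0.0065]
```

View pics/s8a.png

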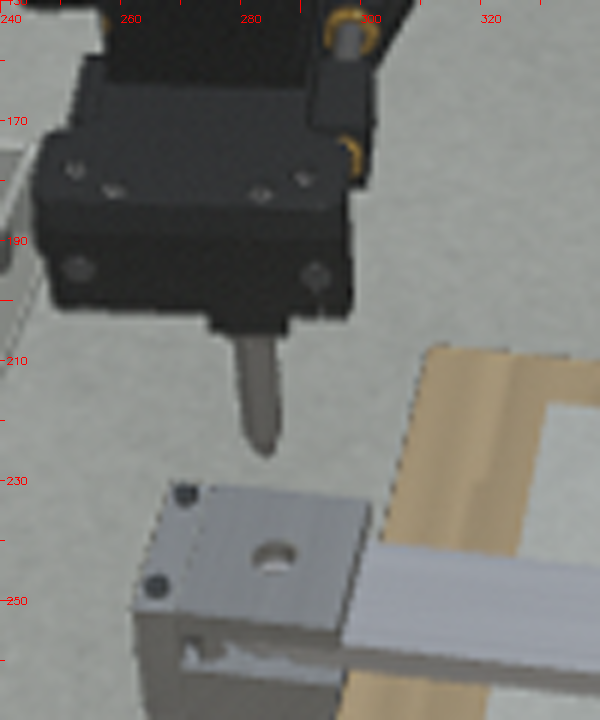

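Run:
```python
from h import *
S=vision.get_calibration("side");print(world(S,284.2,225.8,.096)-world(S,285.7,242.7,.0545))
```

```text
[ 0.00087236 -0.00198277  0.0415    ]
```

```bash
python3 -m inch '{"dp":[[-0.0023,0.0005,0.0],[0,0,0.012],[0,0,0.012],[0,0,0.01],[0,0,0],[0,0,0],[0,0,0]],"turn":[0,0,0,0,0,0,0]}' 
python3 go.py 0.6740 0.0129 0.063
python3 - <<'E'
from h import *
i=vision.read_camera("wrist");crop(i,290,205,75,75,8,"w9a")
i=vision.read_camera("side");crop(i,240,180,100,90,6,"s9a")
E
```

```text
time_s: 29.1
tool_pos: [0.6745, 0.0128, 0.123]
tool_rot: [-179.9, -0.0, -83.9]
force: [0.3, 0.6, -0.2]
grip_width: 0.0153
t 29.1 p [0.6745 0.0128 0.123 ] rot [-179.9411   -0.0009  -83.9407] q7 -68.4 F [ 0.3  0.6 -0.2] w 0.0153
dp tool [-0.0002  0.0005  0.06  ]
```

View pics/w9a.png

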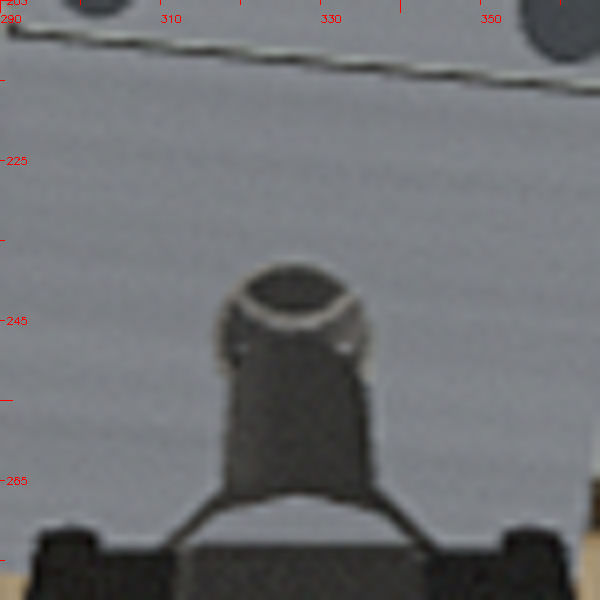

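View pics/s9a.png

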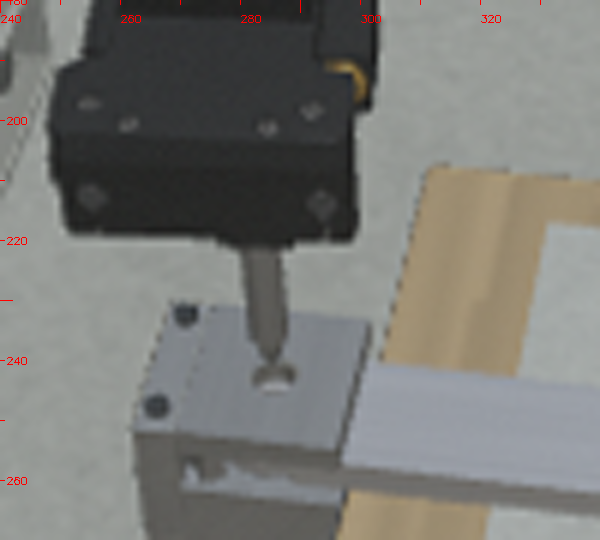

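```bash
python3 -m inch '{"dp":[[-0.0002,0.0004,0.004],[0,0,0.004],[0,0,0.003],[0,0,0.003],[0,0,0]],"turn":[0,0,0,0,0]}' 
python3 -m inch '{"dp":[[0,0,0.002],[0,0,0.002],[0,0,0.002],[0,0,0]],"turn":[0,0,0,0]}' 
python3 go.py 0.6740 0.0129 0.063
```

```text
time_s: 29.82
tool_pos: [0.6735, 0.013, 0.1081]
tool_rot: [180.0, 0.0, -83.9]
force: [-0.5, 0.5, -1.5]
grip_width: 0.0158
time_s: 30.32
tool_pos: [0.6735, 0.013, 0.1022]
tool_rot: [180.0, 0.0, -83.9]
force: [-1.4, -0.1, -1.6]
grip_width: 0.0157
t 30.32 p [0.6735 0.013  0.1022] rot [179.9801   0.002  -83.9404] q7 -67.8 F [-1.4 -0.1 -1.6] w 0.0157
dp tool [ 0.0002 -0.0005  0.0392]
```

```bash
python3 -m inch '{"dp":[[0,0,0.002],[0,0,0.002],[0,0,0.002],[0,0,0.002],[0,0,0]],"turn":[0,0,0,0,0]}' 
python3 -m inch '{"dp":[[0,0,0.002],[0,0,0.002],[0,0,0.002],[0,0,0.002],[0,0,0]],"turn":[0,0,0,0,0]}' 
python3 go.py 0.6740 0.0129 0.063
```

```text
time_s: 30.95
tool_pos: [0.6735, 0.013, 0.0942]
tool_rot: [180.0, 0.0, -83.9]
force: [-0.4, -0.4, -0.3]
grip_width: 0.0153
time_s: 31.58
tool_pos: [0.6735, 0.013, 0.0862]
tool_rot: [180.0, 0.0, -83.9]
force: [-0.2, -0.5, -0.5]
grip_width: 0.0159
t 31.57 p [0.6735 0.013  0.0862] rot [179.9825   0.0034 -83.9403] q7 -67.4 F [-0.2 -0.5 -0.5] w 0.0159
dp tool [ 0.0002 -0.0004  0.0232]
```

```bash
python3 -m inch '{"dp":[[0,0,0.002],[0,0,0.003],[0,0,0.003],[0,0,0.002],[0,0,0]],"turn":[0,0,0,0,0]}' 
python3 -m inch '{"dp":[[0,0,0.003],[0,0,0.003],[0,0,0.003],[0,0,0.001],[0,0,0]],"turn":[0,0,0,0,0]}' 
python3 go.py 0.6740 0.0129 0.063
```

```text
time_s: 32.2
tool_pos: [0.6735, 0.013, 0.0762]
tool_rot: [180.0, 0.0, -83.9]
force: [-0.1, 0.1, -0.5]
grip_width: 0.0159
time_s: 32.83
tool_pos: [0.6736, 0.013, 0.0664]
tool_rot: [180.0, -0.0, -83.9]
force: [0.9, -0.9, -0.6]
grip_width: 0.0156
t 32.83 p [0.6736 0.013  0.0664] rot [179.9978  -0.0008 -83.939 ] q7 -66.8 F [ 0.9 -0.9 -0.6] w 0.0156
dp tool [ 0.0001 -0.0003  0.0034]
```

```bash
python3 -m inch '{"dp":[[0,0,0.002],[0,0,0.001],[0,0,0]],"turn":[0,0,0]}' 
python3 -m inch '{"dp":[[0,0,0.001],[0,0,0]],"turn":[0,0]}' 
python3 -m inch '{"dp":[[0,0,0.001],[0,0,0]],"turn":[0,0]}'
```

```text
time_s: 33.2
tool_pos: [0.6736, 0.013, 0.0634]
tool_rot: [180.0, 0.0, -83.9]
force: [-0.3, -0.1, -1.1]
grip_width: 0.0155
time_s: 33.45
tool_pos: [0.6738, 0.013, 0.0631]
tool_rot: [-180.0, 0.0, -83.9]
force: [-1.8, -0.1, 4.3]
grip_width: 0.0156
time_s: 33.7
tool_pos: [0.6738, 0.013, 0.0631]
tool_rot: [-180.0, 0.1, -83.9]
force: [-4.5, 0.7, 9.7]
grip_width: 0.0158
```

```bash
python3 -m inch '{"dp":[[0,0,-0.0015],[0,0,0],[0,0,0],[0,0,0],[0,0,0],[0,0,0],[0,0,0],[0,0,0]],"turn":[0,0,0,0,0,0,0,0]}' -1
python3 -m inch '{"dp":[[0,0,-0.02],[0,0,-0.03],[0,0,-0.04],[0,0.03,-0.03],[0,0.05,0],[0,0.04,0],[0,0,0],[0,0,0]],"turn":[0,0,0,0,0,0,0,0]}' -1
python3 - <<'E'
from h import *
i=vision.read_camera("wrist");cv2.imwrite("pics/w10.png",i);crop(i,270,40,120,120,6,"w10a")
i=vision.read_camera("side");cv2.imwrite("pics/s10.png",i);crop(i,240,180,120,100,6,"s10a")
E
```

```text
time_s: 34.7
tool_pos: [0.6737, 0.013, 0.063]
tool_rot: [-180.0, 0.0, -83.9]
force: [-0.3, 0.2, 0.1]
grip_width: 0.0843
time_s: 35.7
tool_pos: [0.5555, 0.0008, 0.1843]
tool_rot: [-179.8, 0.1, -83.9]
force: [0.2, -0.6, 0.3]
grip_width: 0.0873
```

View pics/w10.png

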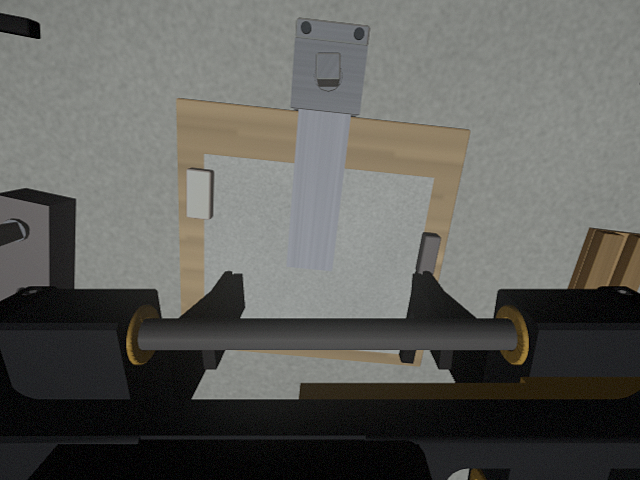

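View pics/s10.png

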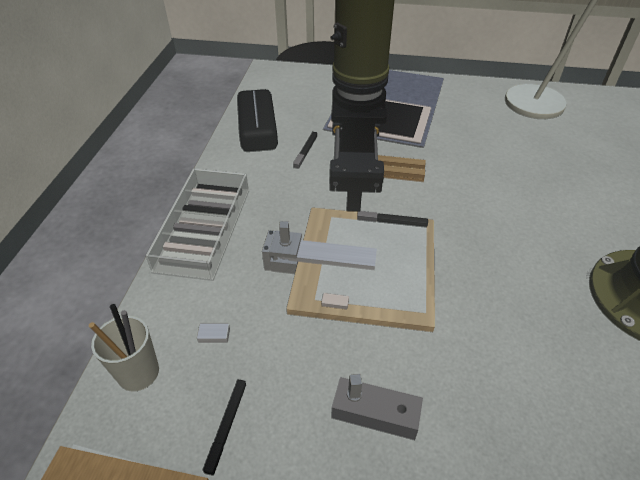

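View pics/s10a.png

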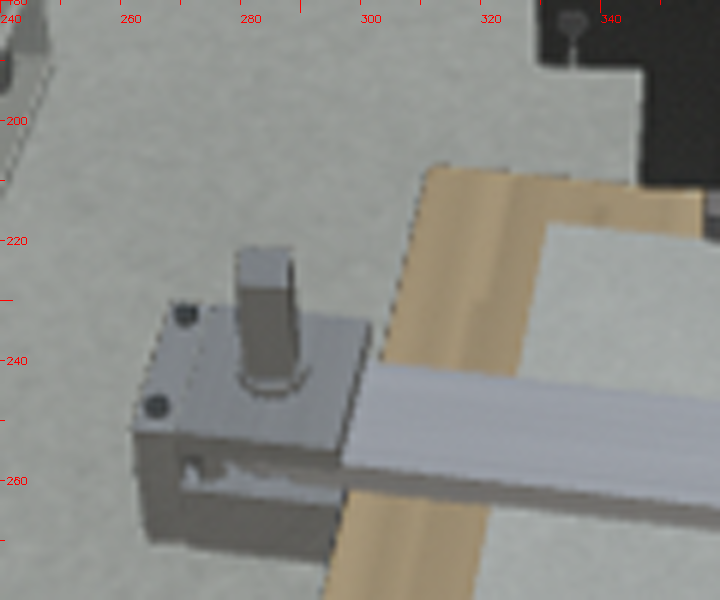

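The side crop shows the collar flush on the upper ear around (285,243) and the bar lying flat on the board. The short pin, eraser, markers and sharpener are where they were, and the gripper is clear of everything.

Run:
```python
from cell import env, sensors
print(sensors.get_obs()["force"].round(1)); print(env.sign_off())
```

```text
[-0.5 -0.4 -0.1]
the job is handed in; nothing more can be done
None
```

The job is done and handed in at about 36 s, with the gripper clear of everything.

I lifted the straightedge from its rack, stood it on the board and tipped it flat with one finger. I then slid it into the yoke until it met the stops. Finally I put the long pin down through the upper ear, the eye and the lower ear.

- **Pin seated:** the pin went in with almost no force and stopped firmly at the expected height, with the TCP at 63.1 mm against a predicted 63.0 mm. It took about 10 N of pressing. The side picture shows the collar flush on the upper ear.
- **Straightedge:** it lies flat on the board.
- **Other items:** the short pin, markers, eraser and sharpener look undisturbed.
- **One thing that disagreed:** I backed the straightedge off the stops by about 1 mm to centre the eye, but on release it appeared to spring forward again. The picture put the eye about 1 mm past the hole axis. The pin still passed through freely.

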